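# Reset the length stop to another notch

## Task

Move the orange length stop along its rail to the notch by the green tag: squeeze its release lever and keep it squeezed while you slide the stop out of the notch it is in now, then let go so that the latch springs fully home in the notch by the green tag. The tags were stuck on by eye, so feel for the notch. Leave the things lying around where they are.

Things in the scene. Friction and masses are not known exactly. Their poses are not given: they have to be found in the camera images.
- rail: Aluminium rail 380 mm long (420 mm with its dark foot plate), bolted down. Origin under its middle on the bench; y runs along the rail, x across it (away from the robot at yaw 0), z up. Its top is 44 mm high. Its face on the -x side has a parking notch at y = 0 and one notch near each coloured tag, each 11 mm wide for an 8 mm thick latch; elsewhere it is smooth. The notches are hidden under a lip.
- stop (a joint): Position of the orange stop frame along the rail's y axis, m; 0 in the parking notch where it starts, range -0.145 to 0.145. It slides stiffly, taking about 4 N (plus 8 N per m/s), and stays where it is left. When latched it cannot slide more than about 2 mm.
- stop_grip (a point): Middle of the stop's squeeze grip, 135 mm above the bench; rail axes. Two uprights 50 mm long along the rail: orange, fixed, 10 mm thick, 56 to 150 mm above the bench, outer face at rail x +29 mm from here; the lever's round black bar (12 mm) centred at rail x -23 mm. 58 mm over both outsides, 40 mm fully squeezed: the gripper closes along rail x. Orange saddle below: 90 mm long, top at 56 mm.
- stop_pointer (a point): Middle of the stop arm (12 mm wide, white line on top) that reaches out over the tags from the frame; 44 mm above the bench, same position along the rail as the latch.
- lever (a joint): Angle of the spring release lever, rad: 0 released, latch fully in a notch; about 0.2 released but the latch rests on the smooth face between notches; 0.27 fully squeezed. The latch is clear of the rail above 0.215. The bar needs 6 to 9 N. Let go, the latch springs into a notch by itself once over it, also while the frame is being pushed along.
- lever_bar (a point): Middle of the lever's black bar, 50 mm long along the rail, 12 mm thick, 135 mm above the bench; moves 18 mm towards the fixed upright (rail +x) when squeezed.
- tag_green: Green tag 26 x 22 x 12 mm, white line on top, on the foot plate on the rail's +x side; origin at the middle of its underside, axes as the rail's. Its notch lies along the rail 6 to 18 mm to one side or the other of it. Any tag may be at any of three places: 93 mm to the -y, 50 or 140 mm to the +y of the rail's middle.
- tag_yellow: Yellow tag, same size, marks another notch.
- tag_blue: Blue tag, same size, marks another notch.
- spray_can: Bystander: red spray can, 62 mm wide, 170 mm high.
- hammer: Bystander: hammer lying on the bench.
- screw_bin: Bystander: yellow open bin 110 x 150 x 60 mm.
- bar: Bystander: wooden bar 30 x 200 x 30 mm.

How it is judged (in metres and radians):
On the way, in this order (a step that is already met when the one before it is completed fails the run):
1. the release lever is squeezed while the stop is still in its parking notch (value of joint lever above 0.205 rad and value of joint stop between -0.008 and 0.008 m), for 0.05 s.
2. with the lever still held squeezed, the stop has been slid out of its parking notch (value of joint lever above 0.205 rad and contact force between the fingers and lever above 1 N and (value of joint stop below -0.02 m or value of joint stop above 0.02 m)), for 0.05 s.
At the end, for the whole second after the job is handed in: The lever has sprung back (below 0.06 rad, so the latch is in a notch), the stop's pointer is within 22 mm of the green tag along the rail, which only the notch there allows, and the stop is at rest (value of joint lever below 0.06 rad and y of stop_pointer in the frame of tag_green between -0.022 and 0.022 m and velocity of joint stop between -0.01 and 0.01 m/s); the robot touches nothing.
It fails at once if a bystander is moved by more than 30 mm (distance of any of spray_can, hammer, screw_bin, bar from where it was at the start of the episode above 0.03 m).
It also fails if it takes over 43 s, if anything falls off the work surface, if the arm or the gripper's body presses on something with over 40 N, if the wrist force passes 120 N, or if a joint passes its speed limit or range.

## Robot

A 6-joint arm with a two-finger parallel gripper is mounted at the origin on the work surface. World frame = base frame: x ahead of the robot, y to its left, z up, the work surface at z = 0. Lengths are in m, angles in degrees, forces in N, time in s.
With the tool pointing down it reaches from about 0.35 to 0.875 m from the base axis. Payload 4.2 kg.
Tool frame: the origin (TCP) lies midway between the tips of the shut fingers; the grasp point (between the pads) lies 19 mm behind it; z points along the fingers, y is the line along which they close (so a half turn about z gives the same grasp; the last joint's range is limited). The gripper opens to 87 mm and grips with 3 to 60 N. Pads are 19 mm wide; open, the fingers measure 117 mm over their backs; the gripper's body (75 mm by 190 mm) begins 51 mm behind the grasp point.
Start: joints at [92.109, 22.042, 0.453, 0, -68.411, -14.817], TCP at [0.137, 0.61, 0.223] pointing down, gripper open.
Joint ranges: [-179.83, 179.83], [-69.29, 118.12], [-61.27, 80.66], [-181.25, 117.63], [-171.15, -9.14], [-177.46, 177.46]. Speed limits (degrees/s): [159.86, 159.86, 180, 180, 180, 180].

## Interface

Orientations are given as a 3x3 rotation matrix whose columns are the frame's x, y, z axes.
In Python, from station import r, cams gives the robot as it stands.
- The arm moves only by the tool play_rows, never from a script. Its argument "commands" is text: rows parted by semicolons, each of 6 numbers parted by spaces: the shift along the world's x, y, z normalised to -1 to 1, where 1 is 30 mm, then the turn, a rotation vector about the world's x, y, z normalised to -1 to 1, where 1 is 0.15 rad. A call has 1 to 20 rows; each row shifts and turns the commanded pose from where the row before left it; what a row does not reach is not made up. A row lasts 1/10 s, in which the tool goes at most 50 mm and 8.59 degrees, less where a joint would pass 70% of its speed; a pose out of reach is approached as far as the arm can. A call with a number of a shift or a turn outside -1 to 1 is refused whole. A call with a gripper value outside its range is refused whole. "grip" is the finger opening in mm, from 0 to 87, set as the call begins (left out, the last holds). The fingers move at their own pace and stop on an object; the grip force is fixed at half the most. Time passes only in rows, so rows that do not move let the fingers close. It gives the time, the measured TCP pose, the force, the opening and the grip force at its end, in the units of the state.
- r.sense(): the state, without advancing time (a new reading comes with each control period).
- cams.capture(name): name is "side" or "top" or "wrist"; returns (picture, depth): 480x640x3 uint8, blue, green, red; 480x640 float32, m along the optical axis (not along the pixel's ray), 0 where there is no reading.
- cams.camera_info(name): a dict with "mtx" (3x3 intrinsics, pixels), "R" (3x3) and "t" (3): a world point X has camera coordinates R X + t. Camera axes: x right, y down, z forward; pixel columns grow to the right and rows downward; lengths in m; the calibration is good to about 2 mm. A picture is of the moment at which its call begins: read the wrist's pose just before it. camera_info takes no time and is no camera call; for the wrist camera it gives the pose at the moment of the call.
- r.finish_job(): hands the job in; it is judged then, once.
The state is a dict: "time_s": time; "joints": joint angles; "joint_velocities": joint speeds; "effort": joint torques, N m; "tcp_pos": TCP position; "ee_rot": TCP orientation; "wrist_force": force on the tool from outside, world axes, zero at the start; "moment": the same for the moment, N m; "gripper_width": opening from 0.0 (shut) to 1.0 (fully open); "gripper_force": force on a finger pad.
Only numpy, scipy, OpenCV 4.12 (cv2) and the standard library are available. Lean on these libraries where they do the work, as an engineer would, in place of code of your own. Each camera call takes 0.05 s, during which the arm holds its last target. There are 200 camera calls.

## Working session

There is one attempt and no reset: what is moved stays moved. The work goes in short steps, Python scripts to look and compute and a tool call to move; the robot and the scene stay as the last step left them, time stands still between calls to the robot, and variables do not carry over. Pictures are saved under pics/ and viewed, at most 10 in all, crops included, and the job is handed in when it is done.

Besides the shell and the picture viewer there is one more tool, called after ">>>" by a JSON object that holds its "name" and its "arguments", one argument or row to a line. play_rows: Moves the arm, as the interface text tells. Scaled input: -1 to 1 covers 30 mm each way for a shift and 0.15 rad each way for a turn. Its arguments: {"type":"object","properties":{"commands":{"type":"string"},"grip":{"type":"number"}},"required":["commands"]}

```bash
mkdir -p pics; python3 - <<'E'
from station import r,cams
import cv2,numpy as np
s=r.sense();print(s['time_s'],s['tcp_pos'],s['ee_rot'],s['gripper_width'])
for n in('top','side'):
    p,d=cams.capture(n);cv2.imwrite(f'pics/{n}.png',p);np.savez(f'{n}.npz',p=p,d=d,**cams.camera_info(n))
    print(n,cams.camera_info(n))
E
```

```text
0.0 [0.1373415  0.6091116  0.22146728] [[ 9.75464307e-01 -2.20157313e-01 -3.78397337e-04]
 [-2.20157613e-01 -9.75461935e-01 -2.15367631e-03]
 [ 1.05035390e-04  2.18414142e-03 -9.99997609e-01]] 0.9981682208575335
top {'mtx': array([[530.40229077,   0.        , 309.02656066],
       [  0.        , 530.40229077, 243.01770715],
       [  0.        ,   0.        ,   1.        ]]), 'R': array([[ 0.02614478, -0.99952924, -0.01605475],
       [-0.99028948, -0.02370279, -0.13698514],
       [ 0.13654011,  0.01948029, -0.99044299]]), 't': array([-0.0024176 ,  0.66454875,  1.09608035])}
side {'mtx': array([[529.3714581 ,   0.        , 311.50868336],
       [  0.        , 529.3714581 , 243.27216792],
       [  0.        ,   0.        ,   1.        ]]), 'R': array([[ 0.87889475, -0.4767044 ,  0.01723195],
       [-0.36650656, -0.6979639 , -0.61523924],
       [ 0.30531453,  0.53441492, -0.7881521 ]]), 't': array([-0.58482128,  0.28917449,  1.25044178])}
```

View pics/top.png

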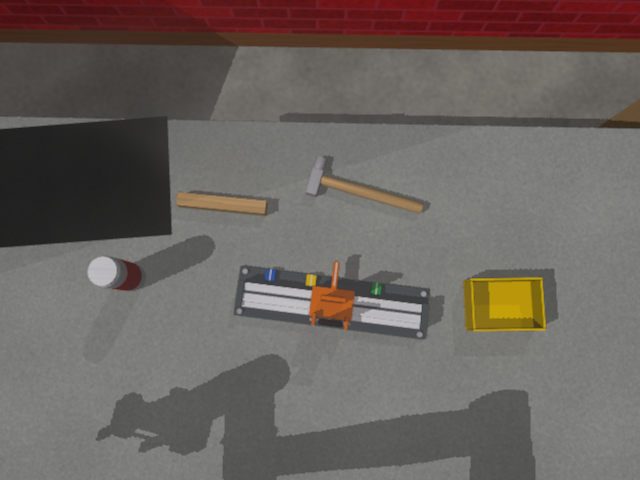

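View pics/side.png

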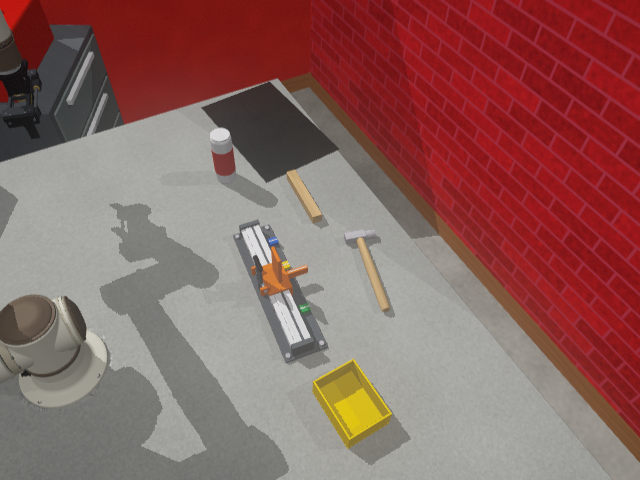

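```bash
cat > h.py <<'E'
import numpy as np,cv2
def load(n): return np.load(n+'.npz')
def cast(f,uv,z):
    R,t,K=f['R'],f['t'],f['mtx'];c=-R.T@t
    d=R.T@np.linalg.solve(K,[uv[0],uv[1],1.]);return c+d*(z-c[2])/d[2]
def cloud(f):
    R,t,K,d=f['R'],f['t'],f['mtx'],f['d'];v,u=np.mgrid[:480,:640]
    P=np.stack([(u-K[0,2])/K[0,0]*d,(v-K[1,2])/K[1,1]*d,d],-1)
    return (P-t)@R
def mask(f,lo,hi): return cv2.inRange(cv2.cvtColor(f['p'],cv2.COLOR_BGR2HSV),lo,hi)>0
E
python3 - <<'E'
from h import *
f=load('top');X=cloud(f)
win=np.zeros((480,640),bool);win[255:345,230:435]=1
for n,lo,hi in(('g',(50,100,40),(80,255,255)),('y',(22,150,80),(32,255,255)),('b',(100,120,40),(125,255,255))):
    m=mask(f,lo,hi)&win;v,u=np.nonzero(m);print(n,m.sum(),u.mean(),v.mean(),cast(f,(u.mean(),v.mean()),.01))
C=[cast(f,c,.008) for c in((245,271),(239,311),(425,293),(420,334))];print(C,np.mean(C,0))
e=(C[0]+C[1]-C[2]-C[3]);print('yaw',np.degrees(np.arctan2(-e[0],e[1])))
for n in('top','side'):
    f=load(n);X=cloud(f);m=mask(f,(3,150,60),(16,255,255))
    for a,b in((.09,.2),(.03,.05)):
        q=X[m&(X[...,2]>a)&(X[...,2]<b)&(abs(X[...,0]-.5)<.25)&(abs(X[...,1])<.2)];print(n,a,len(q),q.mean(0),q.min(0),q.max(0))
    m=(f['p'].max(2)<70);q=X[m&(X[...,2]>.1)&(X[...,2]<.16)&(abs(X[...,0]-.5)<.2)&(abs(X[...,1])<.15)];print('bar',len(q),q.mean(0) if len(q) else '')
E
```

```text
g 78 375.9102564102564 288.55128205128204 [ 0.57218757 -0.13417048  0.01      ]
y 84 310.60714285714283 279.7857142857143 [0.58779494 0.00931753 0.01      ]
b 86 270.0348837209302 274.8139534883721 [0.59651208 0.09904198 0.01      ]
[array([0.60372611, 0.15498128, 0.008     ]), array([0.51565843, 0.1643959 , 0.008     ]), array([ 0.56529802, -0.24165523,  0.008     ]), array([ 0.47649803, -0.23053907,  0.008     ])] [ 0.54029515 -0.03820428  0.008     ]
yaw -5.59815254657735
top 0.09 159 [ 0.54278956 -0.0376479   0.14455426] [ 0.53611132 -0.06203503  0.09480767] [ 0.54991276 -0.01361102  0.15332921]
top 0.03 8 [ 0.56609823 -0.02576869  0.044111  ] [ 0.50689843 -0.07613158  0.03782869] [0.60815083 0.00866289 0.04917695]
bar 148 [ 0.49646065 -0.03231754  0.13903408]
side 0.09 131 [ 0.54002671 -0.04029806  0.13275576] [ 0.53540385 -0.06343523  0.09077779] [ 0.54960011 -0.01315726  0.15408089]
side 0.03 11 [ 0.54970289 -0.04221913  0.04907749] [ 0.51976519 -0.07426372  0.04816029] [0.60929695 0.00312702 0.04977978]
bar 0
```

>>> {"name": "play_rows", "arguments": {
  "commands": "0.586 -0.977 0 0 0 -0.879;0.586 -0.977 0 0 0 -0.879;0.586 -0.977 0 0 0 -0.879;0.586 -0.977 0 0 0 -0.879;0.586 -0.977 0 0 0 -0.879;0.586 -0.977 0 0 0 -0.879;0.586 -0.977 0 0 0 -0.879;0.586 -0.977 0 0 0 -0.879;0.586 -0.977 0 0 0 -0.879;0.586 -0.977 0 0 0 -0.879;0.586 -0.977 0 0 0 -0.879;0.586 -0.977 0 0 0 0;0.586 -0.977 0 0 0 0;0.586 -0.977 0 0 0 0;0.586 -0.977 0 0 0 0;0.586 -0.977 0 0 0 0;0.586 -0.977 0 0 0 0;0.586 -0.977 0 0 0 0;0.586 -0.977 0 0 0 0;0.586 -0.977 0 0 0 0",
  "grip": 87
}}

```text
time_s: 2.1
tcp_pos: [0.4894, 0.0221, 0.2223]
ee_rot: [[-0.101, -0.995, -0.001], [-0.995, 0.101, 0.0], [0.0, 0.001, -1.0]]
wrist_force: [0.5, 0.4, 1.1]
gripper_width: 0.997
gripper_force: 0.0
```

>>> {"name": "play_rows", "arguments": {
  "commands": "0.586 -0.977 0 0 0 0;0.586 -0.977 0 0 0 0;0 0 0 0 0 0;0 0 0 0 0 0;0 0 0 0 0 0"
}}

```text
time_s: 2.6
tcp_pos: [0.5237, -0.0348, 0.2223]
ee_rot: [[-0.101, -0.995, -0.001], [-0.995, 0.101, 0.0], [-0.0, 0.001, -1.0]]
wrist_force: [-1.1, 0.4, -0.8]
gripper_width: 1.002
gripper_force: 0.0
```

```bash
python3 - <<'E'
from station import r,cams
from h import *
s=r.sense();print(s['time_s'],s['tcp_pos'],s['ee_rot'].round(3) if hasattr(s['ee_rot'],'round') else s['ee_rot'],s['wrist_force'])
i=cams.camera_info('wrist');p,d=cams.capture('wrist');cv2.imwrite('pics/w1.png',p);f=dict(p=p,d=d,**i);X=cloud(f)
m=mask(f,(3,150,60),(16,255,255));q=X[m&(X[...,2]>.147)&(X[...,2]<.155)];print(len(q),q.mean(0),q.min(0),q.max(0))
E
```

```text
2.6 [ 0.52367478 -0.03478593  0.22225786] [[-0.101 -0.995 -0.001]
 [-0.995  0.101  0.   ]
 [-0.     0.001 -1.   ]] [-1.08923782  0.38634705 -0.84737055]
1073 [ 0.54274821 -0.03715329  0.14884299] [ 0.53622629 -0.06067474  0.14700951] [ 0.54962324 -0.0122908   0.15134277]
```

View pics/w1.png

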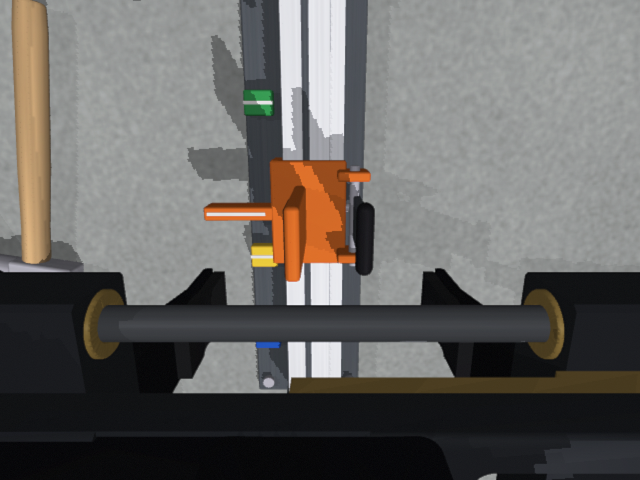

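The wrist view shows the orange upright at (293,245), the bar at (365,238) and the green tag at (258,103), all where I measured them. Next I descend and squeeze.

>>> {"name": "play_rows", "arguments": {
  "commands": "0 0 -0.7 0 0 0;0 0 -0.7 0 0 0;0 0 -0.7 0 0 0;0 0 -0.7 0 0 0;0 0 -0.67 0 0 0;0.13 -0.01 0 0 0 0;0 0 0 0 0 0;0 0 0 0 0 0"
}}

```text
time_s: 3.45
tcp_pos: [0.5292, -0.0349, 0.1198]
ee_rot: [[-0.1, -0.995, 0.003], [-0.995, 0.1, 0.0], [-0.001, -0.003, -1.0]]
wrist_force: [-0.2, -0.6, 0.6]
gripper_width: 1.001
gripper_force: 0.0
```

>>> {"name": "play_rows", "arguments": {
  "commands": "0 0 0 0 0 0;0 0 0 0 0 0;0 0 0 0 0 0;0 0 0 0 0 0;0 0 0 0 0 0;0 0 0 0 0 0;0 0 0 0 0 0;0 0 0 0 0 0;0 0 0 0 0 0;0 0 0 0 0 0;0 0 0 0 0 0;0 0 0 0 0 0",
  "grip": 36
}}

```text
time_s: 4.65
tcp_pos: [0.5287, -0.0359, 0.1182]
ee_rot: [[-0.101, -0.995, 0.001], [-0.995, 0.101, -0.0], [0.0, -0.001, -1.0]]
wrist_force: [3.1, -4.6, -4.2]
gripper_width: 0.457
gripper_force: 28.5
```

Width is 39.8 mm with 28 N on the pads, so the lever is fully squeezed. Now slide about 55 mm.

>>> {"name": "play_rows", "arguments": {
  "commands": "-0.01 -0.1 0 0 0 0;-0.02 -0.2 0 0 0 0;-0.02 -0.2 0 0 0 0;-0.02 -0.2 0 0 0 0;-0.02 -0.2 0 0 0 0;-0.02 -0.2 0 0 0 0;-0.02 -0.2 0 0 0 0;-0.02 -0.2 0 0 0 0;-0.02 -0.2 0 0 0 0;-0.01 -0.1 0 0 0 0;0 0 0 0 0 0;0 0 0 0 0 0;0 0 0 0 0 0"
}}

```text
time_s: 5.95
tcp_pos: [0.5232, -0.0893, 0.1182]
ee_rot: [[-0.101, -0.995, 0.001], [-0.995, 0.101, 0.0], [-0.0, -0.001, -1.0]]
wrist_force: [6.2, 1.4, -9.2]
gripper_width: 0.457
gripper_force: 28.5
```

>>> {"name": "play_rows", "arguments": {
  "commands": "0 0 0 0 0 0;0 0 0 0 0 0;0 0 0 0 0 0;0 0 0 0 0 0;0 0 0 0 0 0;0 0 0.7 0 0 0;0 0 0.7 0 0 0;0 0 0.7 0 0 0;0 0 0.7 0 0 0;0 0 0 0 0 0",
  "grip": 87
}}

```text
time_s: 6.95
tcp_pos: [0.5247, -0.0897, 0.2059]
ee_rot: [[-0.101, -0.995, 0.007], [-0.995, 0.101, -0.0], [-0.0, -0.007, -1.0]]
wrist_force: [-0.1, 0.1, 0.2]
gripper_width: 1.0
gripper_force: 0.0
```

>>> {"name": "play_rows", "arguments": {
  "commands": "0.21 0.49 0 0 0 0;0.21 0.49 0 0 0 0;0.21 0.49 0 0 0 0;0 0 0 0 0 0;0 0 0 0 0 0;0 0 0 0 0 0;0 0 0 0 0 0;0 0 0 0 0 0;0 0 0 0 0 0;0 0 0 0 0 0;0 0 0 0 0 0;0 0 0 0 0 0;0 0 0 0 0 0",
  "grip": 0
}}

```text
time_s: 8.25
tcp_pos: [0.5416, -0.0454, 0.2025]
ee_rot: [[-0.101, -0.995, 0.0], [-0.995, 0.101, -0.0], [0.0, -0.0, -1.0]]
wrist_force: [-0.1, -0.0, 0.4]
gripper_width: 0.007
gripper_force: 0.0
```

```bash
python3 - <<'E'
from station import r,cams
from h import *
s=r.sense();print(s['time_s'],s['tcp_pos'],s['gripper_width'],s['wrist_force'])
i=cams.camera_info('wrist');p,d=cams.capture('wrist');cv2.imwrite('pics/w2.png',p);f=dict(p=p,d=d,**i);X=cloud(f)
m=mask(f,(3,150,60),(16,255,255));q=X[m&(X[...,2]>.147)&(X[...,2]<.155)];print(len(q),q.mean(0),q.min(0),q.max(0))
E
```

```text
8.25 [ 0.54162563 -0.04537635  0.20246222] 0.0074867228739726645 [-0.13671805 -0.01382317  0.36159407]
1478 [ 0.53754157 -0.08992349  0.14887097] [ 0.53085904 -0.11376192  0.14700187] [ 0.54424748 -0.06501588  0.15114197]
```

View pics/w2.png

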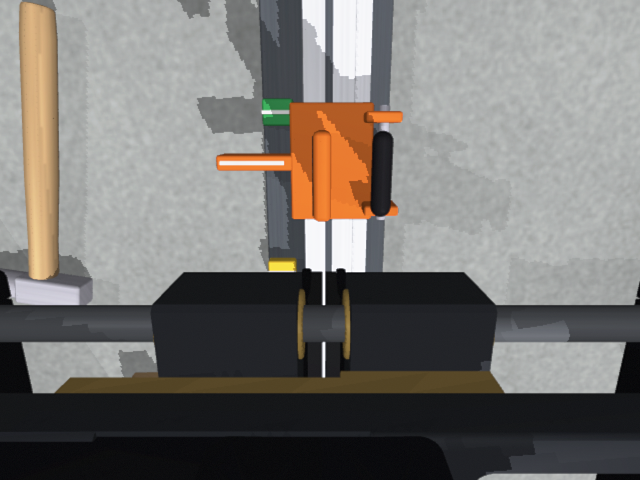

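The stop sits 53 mm along with the closed fingers behind it at (325,330), and the pointer at (255,162) is short of the tag. I'll lower and push gently.

>>> {"name": "play_rows", "arguments": {
  "commands": "0 0 -0.7 0 0 0;0 0 -0.7 0 0 0;0 0 -0.7 0 0 0;0 0 -0.8 0 0 0;0 0 0 0 0 0;0 0 0 0 0 0;-0.01 -0.1 0 0 0 0;-0.01 -0.1 0 0 0 0;-0.01 -0.1 0 0 0 0;-0.005 -0.05 0 0 0 0;-0.005 -0.05 0 0 0 0;-0.005 -0.05 0 0 0 0;-0.005 -0.05 0 0 0 0"
}}

```text
time_s: 9.6
tcp_pos: [0.5415, -0.0577, 0.1166]
ee_rot: [[-0.101, -0.995, 0.004], [-0.995, 0.101, 0.004], [-0.004, -0.004, -1.0]]
wrist_force: [-0.8, 12.0, 3.8]
gripper_width: 0.001
gripper_force: 6.1
```

>>> {"name": "play_rows", "arguments": {
  "commands": "-0.005 -0.05 0 0 0 0;-0.005 -0.05 0 0 0 0;-0.005 -0.05 0 0 0 0;-0.005 -0.05 0 0 0 0;-0.005 -0.05 0 0 0 0;-0.005 -0.05 0 0 0 0;-0.005 -0.05 0 0 0 0;-0.005 -0.05 0 0 0 0"
}}

```text
time_s: 10.4
tcp_pos: [0.5403, -0.0697, 0.1166]
ee_rot: [[-0.101, -0.995, 0.004], [-0.995, 0.101, 0.004], [-0.004, -0.004, -1.0]]
wrist_force: [-0.8, 12.2, 3.6]
gripper_width: 0.002
gripper_force: 6.5
```

>>> {"name": "play_rows", "arguments": {
  "commands": "-0.005 -0.05 0 0 0 0;-0.005 -0.05 0 0 0 0;-0.005 -0.05 0 0 0 0;-0.005 -0.05 0 0 0 0;-0.004 -0.04 0 0 0 0;-0.004 -0.04 0 0 0 0"
}}

```text
time_s: 11.0
tcp_pos: [0.5394, -0.0783, 0.1166]
ee_rot: [[-0.101, -0.995, 0.004], [-0.995, 0.101, 0.004], [-0.004, -0.004, -1.0]]
wrist_force: [-0.4, 11.2, 3.9]
gripper_width: 0.004
gripper_force: 5.7
```

>>> {"name": "play_rows", "arguments": {
  "commands": "-0.004 -0.04 0 0 0 0;-0.004 -0.04 0 0 0 0;-0.004 -0.04 0 0 0 0;-0.004 -0.04 0 0 0 0"
}}

```text
time_s: 11.4
tcp_pos: [0.5389, -0.0832, 0.1166]
ee_rot: [[-0.101, -0.995, 0.004], [-0.995, 0.101, 0.003], [-0.004, -0.004, -1.0]]
wrist_force: [-1.1, 11.1, 4.7]
gripper_width: 0.005
gripper_force: 6.0
```

>>> {"name": "play_rows", "arguments": {
  "commands": "-0.004 -0.04 0 0 0 0;-0.004 -0.04 0 0 0 0;-0.004 -0.04 0 0 0 0;-0.004 -0.04 0 0 0 0"
}}

```text
time_s: 11.8
tcp_pos: [0.5384, -0.0881, 0.1166]
ee_rot: [[-0.101, -0.995, 0.004], [-0.995, 0.101, 0.003], [-0.004, -0.004, -1.0]]
wrist_force: [-0.1, 10.5, 3.6]
gripper_width: 0.009
gripper_force: 5.7
```

>>> {"name": "play_rows", "arguments": {
  "commands": "-0.004 -0.04 0 0 0 0;-0.004 -0.04 0 0 0 0;-0.004 -0.04 0 0 0 0;-0.004 -0.04 0 0 0 0"
}}

```text
time_s: 12.2
tcp_pos: [0.538, -0.0925, 0.1166]
ee_rot: [[-0.101, -0.995, 0.004], [-0.995, 0.101, 0.004], [-0.004, -0.004, -1.0]]
wrist_force: [-1.2, 13.5, 5.5]
gripper_width: 0.003
gripper_force: 6.7
```

>>> {"name": "play_rows", "arguments": {
  "commands": "-0.004 -0.04 0 0 0 0;-0.004 -0.04 0 0 0 0;-0.004 -0.04 0 0 0 0;-0.004 -0.04 0 0 0 0"
}}

```text
time_s: 12.6
tcp_pos: [0.5375, -0.0974, 0.1166]
ee_rot: [[-0.101, -0.995, 0.004], [-0.995, 0.101, 0.003], [-0.004, -0.004, -1.0]]
wrist_force: [-0.3, 12.0, 4.7]
gripper_width: 0.008
gripper_force: 6.4
```

>>> {"name": "play_rows", "arguments": {
  "commands": "-0.004 -0.04 0 0 0 0;-0.004 -0.04 0 0 0 0;-0.004 -0.04 0 0 0 0;-0.004 -0.04 0 0 0 0"
}}

```text
time_s: 13.0
tcp_pos: [0.5369, -0.1024, 0.1166]
ee_rot: [[-0.101, -0.995, 0.004], [-0.995, 0.101, 0.003], [-0.004, -0.003, -1.0]]
wrist_force: [-0.4, 9.5, 3.5]
gripper_width: 0.006
gripper_force: 5.1
```

>>> {"name": "play_rows", "arguments": {
  "commands": "-0.004 -0.04 0 0 0 0;-0.004 -0.04 0 0 0 0;-0.004 -0.04 0 0 0 0;-0.004 -0.04 0 0 0 0"
}}

```text
time_s: 13.4
tcp_pos: [0.5362, -0.1096, 0.1162]
ee_rot: [[-0.101, -0.995, 0.003], [-0.995, 0.101, 0.0], [-0.0, -0.003, -1.0]]
wrist_force: [1.6, 3.8, 3.5]
gripper_width: 0.006
gripper_force: 2.6
```

The push force fell from about 10 N to 4 N, so the latch seems to have dropped in. I'll feel for the hard stop.

>>> {"name": "play_rows", "arguments": {
  "commands": "-0.004 -0.04 0 0 0 0;-0.004 -0.04 0 0 0 0;0 0 0 0 0 0"
}}

```text
time_s: 13.7
tcp_pos: [0.536, -0.1113, 0.1161]
ee_rot: [[-0.101, -0.995, 0.003], [-0.995, 0.101, 0.001], [-0.001, -0.003, -1.0]]
wrist_force: [1.0, 7.3, 6.6]
gripper_width: 0.007
gripper_force: 4.4
```

```bash
python3 - <<'E'
from station import r,cams
from h import *
i=cams.camera_info('wrist');p,d=cams.capture('wrist');cv2.imwrite('pics/w3.png',p);f=dict(p=p,d=d,**i);X=cloud(f)
print(r.sense()['wrist_force'])
m=mask(f,(3,150,60),(16,255,255));q=X[m&(X[...,2]>.145)&(X[...,2]<.155)];print(len(q),q.mean(0),q.min(0),q.max(0))
E
```

```text
[1.67355961 7.31491384 3.93982202]
3997 [ 0.53184386 -0.14726933  0.14863525] [ 0.52485904 -0.17044739  0.14503279] [ 0.53899474 -0.12009207  0.15096421]
```

View pics/w3.png

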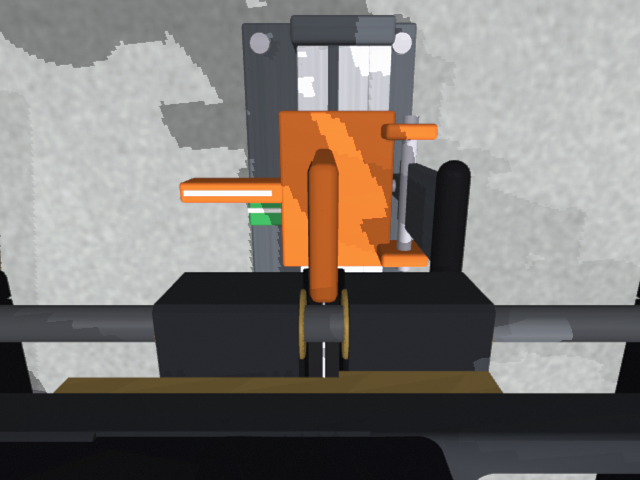

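The black bar at (452,165) has sprung well out from the upright at (323,160). I'll back off, raise and check.

>>> {"name": "play_rows", "arguments": {
  "commands": "0.02 0.2 0 0 0 0;0.02 0.2 0 0 0 0;0 0 0.7 0 0 0;0 0 0.7 0 0 0;0 0 0.7 0 0 0;0 0 0.7 0 0 0;0 0 0.4 0 0 0;0 0 0 0 0 0;0 0 0 0 0 0;0 0 0 0 0 0"
}}

```text
time_s: 14.75
tcp_pos: [0.5351, -0.1, 0.2099]
ee_rot: [[-0.101, -0.995, -0.003], [-0.995, 0.101, 0.0], [0.0, 0.003, -1.0]]
wrist_force: [0.6, 0.2, 0.7]
gripper_width: 0.002
gripper_force: 0.0
```

```bash
python3 - <<'E'
from station import r,cams
from h import *
s=r.sense();print(s['time_s'],s['tcp_pos'],s['wrist_force'])
rx=np.array([.995,-.101,0]);ry=np.array([.101,.995,0])
i=cams.camera_info('wrist');p,d=cams.capture('wrist');f=dict(p=p,d=d,**i);X=cloud(f)
m=mask(f,(3,150,60),(16,255,255));q=X[m&(X[...,2]>.145)&(X[...,2]<.155)];u=q.mean(0)
k=X[(p.max(2)<70)&(X[...,2]>.13)&(X[...,2]<.145)&(abs((X-u)@rx+.04)<.03)&(abs((X-u)@ry)<.03)]
print(u,'bar-upright',len(k),(k-u).mean(0)@rx, 'stop',(u-[.5428,-.0372,0])@ry)
g=np.array([.5722,-.1342,0]);print('pointer-tag',(u-g)@ry)
E
```

```text
14.75 [ 0.53514698 -0.09996345  0.20985621] [0.56832252 0.18039947 0.65123944]
[ 0.531927   -0.14623072  0.14860275] bar-upright 1545 -0.04615042398952178 stop -0.10958374069138883
pointer-tag -0.01603814069138883
```

```bash
python3 -c "
from station import r
print(r.finish_job())"
```

```text
the job is handed in; nothing more can be done
None
```

The stop is in the green-tag notch with its latch home: the lever bar is back to 46 mm from the upright (47 mm nominal when released), the pointer is 16 mm from the tag (limit 22 mm), the arm is clear, and I handed in at about 15 s (no verdict was returned).

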